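# Move a ground test plate between racks with a lifter

## Robot

A 6-joint arm with a two-finger parallel gripper is mounted at the origin on a cart in front of the work surface, level with it; the furniture and walls round the work are solid. World frame = base frame: x ahead of the robot, y to its left, z up, the work surface at z = 0. Lengths are in m, angles in rad, forces in N, time in s.
With the tool pointing down it reaches from about 0.35 to 1 m from the base axis. Payload 7.1 kg.
Tool frame: the origin (TCP) lies on the mounting face of the last link; the fingertips stand 173 mm ahead of it and the grasp point (between the pads) lies 155 mm ahead of it; z points along the fingers, y is the line along which they close (so a half turn about z gives the same grasp; the last joint's range is limited). The gripper opens to 85 mm and grips with 20 to 120 N. Pads are 22 mm wide; open, the fingers measure 114 mm over their backs; the gripper's body (76 mm by 85 mm) begins 54 mm behind the grasp point. The pads swing forward as they close: fully open they stand 13 mm farther back than shut.
Start: joints at [1.206, 0.423, 1.63, -0, 1.089, -0.019], TCP at [0.212, 0.588, 0.405] pointing down, gripper open.
Joint ranges: [-3, 3], [-0.9, 2.11], [0.09, 2.58], [-1.31, 4.45], [0.11, 2.69], [-2.54, 2.54]. Speed limits (rad/s): [2.39, 2.39, 3.01, 3.14, 3.14, 3.14].

## Interface

Orientations are given as a 3x3 rotation matrix whose columns are the frame's x, y, z axes.
In Python, from rig import arm, read_camera, job gives the robot as it stands.
- The arm moves only by the tool servo_tool, never from a script. Its argument "increments" is a list of rows, each a list of 3 entries, a list of its own where there are three numbers: the finger opening in mm, from 0 to 85.4, then the shift along the world's x, y, z in mm, then the turn, a rotation vector about the world's x, y, z in degrees. A call has 1 to 20 rows; each row is the pose to reach, as a shift and turn from the pose commanded when the call began; what a row does not reach only later rows make up. A row lasts 1/8 s, in which the tool goes at most 62.5 mm and 10.7 degrees, less where a joint would pass 70% of its speed; a pose out of reach is approached as far as the arm can. A call with a gripper value outside its range is refused whole. The fingers move at their own pace and stop on an object; "squeeze" is the grip in N (left out, the last holds). Time passes only in rows, so rows that repeat a pose let the fingers close. It gives the time, the measured TCP pose, the force, the opening and the grip force at its end, in the units of the state.
- arm.get_state(): the state, without advancing time (a new reading comes with each control period).
- read_camera(name): name is "scene" or "top" or "wrist"; returns a dict with "image" (400x640x3 uint8, red, green, blue), "mtx" (3x3 intrinsics, pixels), "rvec" (rotation vector, rad) and "tvec" (3), from world to camera coordinates, as OpenCV has them; the wrist camera has in their place "hand_eye" (4x4, takes a point from camera to tool coordinates, whose origin is the TCP and whose axes are the flange's). Camera axes: x right, y down, z forward; pixel columns grow to the right and rows downward; lengths in m; the calibration is good to about 2 mm. The wrist camera is an equidistant fisheye: a pixel r from the principal point sees the ray r / f radians off the axis. A picture is of the moment at which its call begins: read the wrist's pose just before it. There is no depth.
- job.job_done(): hands the job in; it is judged then, once.
The state is a dict: "time_s": time; "qpos": joint angles; "joint_velocities": joint speeds; "tau": joint torques, N m; "tcp_pos": TCP position; "eef_rot": TCP orientation; "force": force on the tool from outside, world axes, zero at the start; "moment": the same for the moment, N m; "opening": finger opening in m; "grip_force": force on a finger pad.
Only numpy, scipy, OpenCV 4.12 (cv2) and the standard library are available. Lean on these libraries where they do the work, as an engineer would, in place of code of your own. Each camera call takes 0.05 s, during which the arm holds its last target. There are 200 camera calls.

## Task

Take the plate lifter by its handle, slide its blade under the drilled steel plate on its rack, and lift the plate and carry it level to the empty rack. Set it down there centred and square across the two rails, then draw the lifter out and lay it flat on the bench, clear of both racks. The plate is finish-ground: do not touch it with the fingers.

Things in the scene. Friction and masses are not known exactly. Their poses are not given: they have to be found in the camera images.
- lifter: Cranked spatula, 0.16 kg, lying level on a blade and a rear foot. Origin: level with the blade's underside, below the grip point; +x to the blade tip, z up. Steel blade x 22 to 125 mm, 30 wide (y), z 0 to 4, rounded tip; sloping neck; black handle bar x -78 to 10, 18 wide (y), z 33 to 57: grip it from above across y at x 0, z 45. Foot at x -66, down to z 0.
- drilled_plate: Flat ground steel plate with two holes, 50 (own x) x 80 (own y) x 6 mm, 0.18 kg. Origin: centre of its underside, z up. At the start it bridges the two rails of the full rack, its 80 mm length across them. (The 50 x 50 x 10 mm plate without holes on the bench is not wanted.)
- full_rack: Fixed rack under the drilled plate: aluminium base 100 (own x) x 90 (own y) x 4 mm with two black plastic rails along x, 100 long, 20 wide, flat tops at z 30 mm. Between them a channel 50 wide (y -25 to 25), floor at z 4, open above and at both ends. Origin: centre of the base, on the bench; x along the channel, away from the robot, z up.
- empty_rack: Second fixed rack, same shape, sizes and axes, empty at the start: the plate goes on top of its rails (z 30 mm), centred over the channel, its 80 mm length across the rails.
There are look-alikes about, which are no part of the job. There is more than one size of the lifter; the one meant has the size given above. What is shaped like the empty_rack but orange or yellow is not meant.

How it is judged:
On the way:
1. the drilled plate is lifted clear of its rack on the lifter's blade (height (world z) of drilled_plate above 0.04 m and contact force between lifter and drilled_plate above 0.5 N and angle between drilled_plate's own z axis and vertical below 0.3 rad), for 0.2 s.
At the end, for the whole second after the job is handed in: The drilled plate rests flat on the empty rack's rails, within 20 mm of its centre along the channel, 14 mm across it and 0.25 rad of square; the lifter lies flat on the bench, blade down, touching neither plate nor racks; both are at rest (x of drilled_plate in the frame of empty_rack between -0.02 and 0.02 m and y of drilled_plate in the frame of empty_rack between -0.014 and 0.014 m and z of drilled_plate in the frame of empty_rack between 0.026 and 0.034 m and angle between the y axis of drilled_plate and the y axis of empty_rack, either way round below 0.25 rad and angle between drilled_plate's own z axis and vertical below 0.08 rad and linear speed of each of drilled_plate, lifter below 0.02 m/s and contact force between lifter and drilled_plate below 0.05 N and height (world z) of lifter below 0.01 m and angle between lifter's own z axis and vertical below 0.15 rad and contact force between lifter and empty_rack below 0.05 N and contact force between lifter and full_rack below 0.05 N).
It fails at once if the fingers touch the drilled plate (contact force between the fingers and drilled_plate above 0.3 N).
It fails at once if the drilled plate is tipped (more than about 34 degrees) (angle between drilled_plate's own z axis and vertical above 0.6 rad).
It also fails if it takes over 64 s, if anything falls off the work surface, if the arm or the gripper's body presses on something with over 40 N, if the wrist force passes 120 N, or if a joint passes its speed limit or range.

## Working session

There is one attempt and no reset: what is moved stays moved. The work goes in short steps, Python scripts to look and compute and a tool call to move; the robot and the scene stay as the last step left them, time stands still between calls to the robot, and variables do not carry over. Pictures are saved under pics/ and viewed, at most 10 in all, crops included, and the job is handed in when it is done.

Besides the shell and the picture viewer there is one more tool, called in YAML: its name, and indented under it one key for each argument. servo_tool: Moves the arm, as the interface text tells. Its arguments: {"type":"object","properties":{"increments":{"type":"array"},"squeeze":{"type":"number"}},"required":["increments"]}

```bash
mkdir -p pics; ls; python3 - <<'E'
from rig import arm, read_camera
import cv2, numpy as np, pickle
D={}
D['state']=arm.get_state()
for n in ['scene','top','wrist']:
    D[n]=read_camera(n)
pickle.dump(D,open('d0.pkl','wb'))
for n in ['scene','top']:
    cv2.imwrite(f'pics/{n}0.png',D[n]['image'][:,:,::-1])
    R=cv2.Rodrigues(D[n]['rvec'])[0]; print(n,(-R.T@np.ravel(D[n]['tvec'])).round(3),D[n]['mtx'].round(1).tolist())
print(D['wrist']['hand_eye'],D['wrist']['mtx'])
cv2.imwrite('pics/wrist0.png',D['wrist']['image'][:,:,::-1])
E
```

```text
pics
scene [-0.861  0.686  0.737] [[494.1, 0.0, 314.8], [0.0, 494.1, 201.1], [0.0, 0.0, 1.0]]
top [ 0.364 -0.065  1.549] [[474.9, 0.0, 315.3], [0.0, 474.9, 198.5], [0.0, 0.0, 1.0]]
[[-5.87191434e-04 -9.61754950e-01 -2.73910699e-01  6.97910433e-02]
 [ 9.99999742e-01 -4.51358994e-04 -5.58921342e-04  5.41007865e-06]
 [ 4.13913309e-04 -2.73910956e-01  9.61754967e-01  2.95654141e-02]
 [ 0.00000000e+00  0.00000000e+00  0.00000000e+00  1.00000000e+00]] [[309.70691629   0.         318.95187348]
 [  0.         309.70691629 199.23658048]
 [  0.           0.           1.        ]]
```

View pics/top0.png

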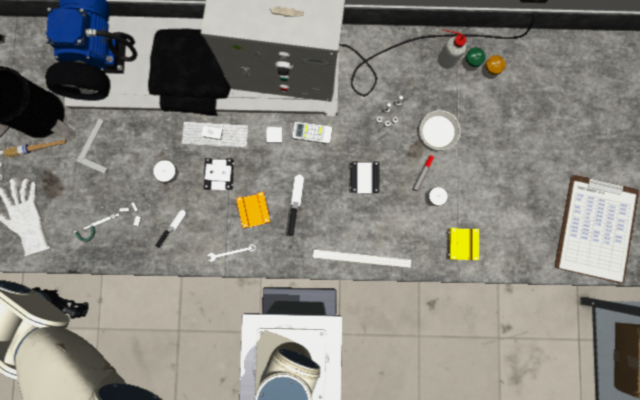

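View pics/scene0.png

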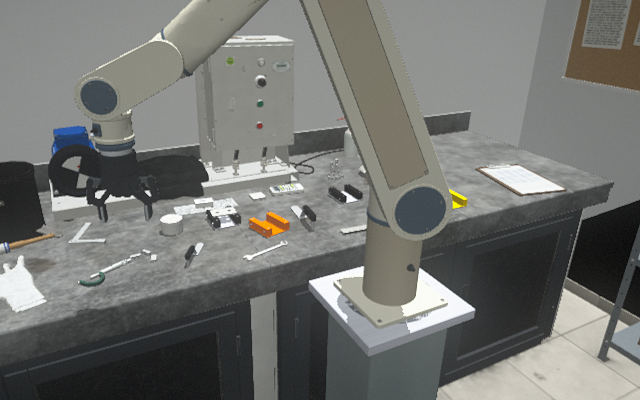

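The top view shows several candidates:
- **Lifters:** a large one at (295,205) and a small one at (171,228).
- **Plates:** the drilled plate on a rack at (218,174), and a small plain plate at (274,134).
- **Racks:** a black-railed empty one at (365,178), with an orange one at (253,210) and a yellow one at (464,244) as decoys.

At about 307 px/m, the large lifter is about 0.2 m long, so it fits the 203 mm description. I'll check it in a crop.

```bash
cat > h.py <<'E'
import cv2, numpy as np, pickle
def ray(cam,uv):
    R=cv2.Rodrigues(cam['rvec'])[0]; C=-R.T@np.ravel(cam['tvec'])
    p=np.linalg.inv(cam['mtx'])@np.array([uv[0],uv[1],1.]); return C,R.T@p
def wray(cam,st,uv):
    m=cam['mtx']; d=np.array([(uv[0]-m[0,2])/m[0,0],(uv[1]-m[1,2])/m[1,1]]); th=np.linalg.norm(d)
    v=np.r_[d/max(th,1e-9)*np.sin(th),np.cos(th)]
    H=cam['hand_eye']; R=np.array(st['eef_rot']); 
    return R@H[:3,3]+np.array(st['tcp_pos']), R@H[:3,:3]@v
def onz(r,z): C,d=r; return C+d*(z-C[2])/d[2]
def meet(r1,r2):
    (a,u),(b,v)=r1,r2; A=np.c_[u,-v]; s=np.linalg.lstsq(A,b-a,rcond=None)[0]
    p,q=a+s[0]*u,b+s[1]*v; return (p+q)/2,np.linalg.norm(p-q)
E
python3 - <<'E'
from h import *
D=pickle.load(open('d0.pkl','rb'));t=D['top']
im=t['image'][:,:,::-1]
c=im[150:260,145:395]; cv2.imwrite('pics/c1.png',cv2.resize(c,None,fx=3.2,fy=3.2,interpolation=cv2.INTER_CUBIC))
for n,uv,z in [('tip',(297,176),.004),('end',(291,235),.057),('stip',(184,210),.004),('send',(158,246),.05),('full',(218,174),.03),('empty',(365,178),.03),('orange',(253,210),.03)]: print(n,onz(ray(t,uv),z).round(3))
print(D['state']['eef_rot'])
E
```

```text
tip [ 0.598 -0.006  0.004]
end [0.403 0.006 0.057]
stip [0.478 0.359 0.004]
send [0.359 0.422 0.05 ]
full [0.595 0.248 0.03 ]
empty [ 0.593 -0.227  0.03 ]
orange [0.481 0.131 0.03 ]
[[-9.40788906e-01  3.38992479e-01 -5.78036402e-04]
 [ 3.38992969e-01  9.40787745e-01 -1.47832458e-03]
 [ 4.26686486e-05 -1.58674164e-03 -9.99998740e-01]]
```

View pics/c1.png

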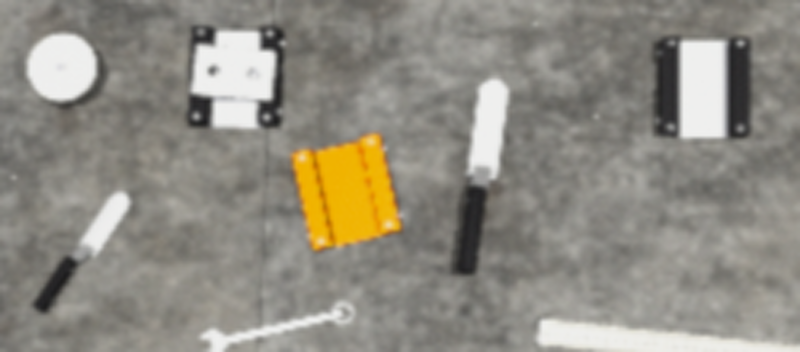

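The crop confirms the choice. The large lifter lies at yaw of about -6°, with its tip at (299,175) and handle end at (290,235). The full rack carries the two-hole plate, turned a few degrees, and the black-railed empty rack is at (365,178). Moving over the lifter.

servo_tool:
  increments:
    - [85,[150,-330,-30],[0,0,8]]
    - [85,[262,-588,-55],[0,0,14]]
    - [85,[262,-588,-55],[0,0,14]]
    - [85,[262,-588,-55],[0,0,14]]
    - [85,[262,-588,-55],[0,0,14]]
    - [85,[262,-588,-55],[0,0,14]]
    - [85,[262,-588,-55],[0,0,14]]
    - [85,[262,-588,-55],[0,0,14]]
    - [85,[262,-588,-55],[0,0,14]]
    - [85,[262,-588,-55],[0,0,14]]
    - [85,[262,-588,-55],[0,0,14]]
    - [85,[262,-588,-55],[0,0,14]]
    - [85,[262,-588,-55],[0,0,14]]
    - [85,[262,-588,-55],[0,0,14]]
    - [85,[262,-588,-55],[0,0,14]]
  squeeze: 100

```text
time_s: 2.02
tcp_pos: [0.4736, 0.0008, 0.3498]
eef_rot: [[-0.995, 0.1, 0.0], [0.1, 0.995, 0.0], [-0.0, 0.0, -1.0]]
force: [0.3, 0.3, -0.2]
opening: 0.0848
grip_force: 0.0
```

```bash
python3 - <<'E'
from rig import arm, read_camera
from h import *
s=arm.get_state(); w=read_camera('wrist'); t=read_camera('top'); sc=read_camera('scene')
pickle.dump(dict(state=s,wrist=w,top=t,scene=sc),open('d1.pkl','wb'))
cv2.imwrite('pics/w1.png',w['image'][:,:,::-1]); print(s['tcp_pos'],s['eef_rot'],s['time_s'])
E
```

```text
[0.47356656 0.00083098 0.34983662] [[-9.95010253e-01  9.97726778e-02  9.24101885e-05]
 [ 9.97726809e-02  9.95010257e-01  2.91827447e-05]
 [-8.90374448e-05  3.82571425e-05 -9.99999995e-01]] 2.025
```

View pics/w1.png

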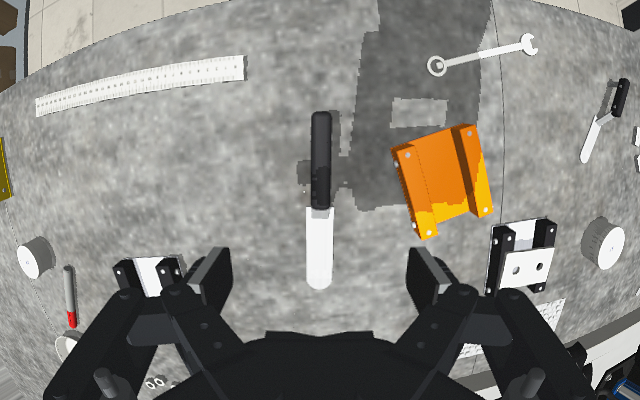

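The wrist view shows the lifter running nearly along the column at u≈320: tip at (319.5,289), handle end at (321,112). The drilled plate is at (523,270).

```bash
python3 - <<'E'
from h import *
D=pickle.load(open('d1.pkl','rb'));w,s=D['wrist'],D['state']
g=w['image'].max(2).astype(int)
def comp(mask,seed):
    n,l,st,c=cv2.connectedComponentsWithStats(mask.astype(np.uint8)); k=l[seed[1],seed[0]]; return np.argwhere(l==k)[:,::-1]
m=np.zeros(g.shape,bool); m[200:300,295:345]=1
bl=comp((g>200)&m,(319,250)); 
m=np.zeros(g.shape,bool); m[100:213,300:338]=1
hd=comp((g<55)&m,(320,150))
for n,P,z in (('blade',bl,.004),('handle',hd,.057)):
    W=np.array([onz(wray(w,s,p),z)[:2] for p in P]); r=cv2.minAreaRect((W*1000).astype(np.float32)); print(n,len(P),P.min(0),P.max(0),np.round(r,1) if 0 else r)
    d=np.linalg.svd(W-W.mean(0))[2][0]; d*=np.sign(d[0]); a=W@d; print(np.degrees(np.arctan2(d[1],d[0])),W[a.argmax()],W[a.argmin()],W.mean(0))
# height of handle end from two views
t=D['top'];T=pickle.load(open('d0.pkl','rb'))['top']
i=hd[hd[:,1].argmin()]
e=hd[hd[:,1]<hd[:,1].min()+2].mean(0)
print('end',e,meet(wray(w,s,e),ray(T,(290.3,235))))
print('tip',meet(wray(w,s,bl[bl[:,1]>=bl[:,1].max()-1].mean(0)),ray(T,(299.1,175))))
c=w['image'][205:305,480:570,::-1]; cv2.imwrite('pics/c2.png',cv2.resize(c,None,fx=6,fy=6,interpolation=cv2.INTER_CUBIC))
E
```

```text
blade 1949 [306 207] [333 289] ((553.4312744140625, -6.928380966186523), (29.996200561523438, 103.0490493774414), 83.37476348876953)
-5.680354616748991 [ 0.60486918 -0.01002326] [ 0.50095636 -0.01593233] [ 0.55328086 -0.00737158]
handle 254950 [0 0] [639 399] ((678.13427734375, -12.139892578125), (2122.275146484375, 980.4002075195312), 84.08675384521484)Traceback (most recent call last):
  File "<stdin>", line 12, in <module>
    u, s, vh = gufunc(a, signature=signature)
               ~~~~~~^^^^^^^^^^^^^^^^^^^^^^^^
numpy._core._exceptions._ArrayMemoryError: Unable to allocate 484. GiB for an array with shape (254950, 254950) and data type float64
```

```bash
python3 - <<'E'
from h import *
D=pickle.load(open('d1.pkl','rb'));w,s=D['wrist'],D['state']
T=pickle.load(open('d0.pkl','rb'))['top']
g=w['image'].max(2).astype(int)
print(g[150,300:345:2])
m=np.zeros(g.shape,np.uint8); m[100:213,306:334]=(g[100:213,306:334]<75)
n,l,st,c=cv2.connectedComponentsWithStats(m);k=1+st[1:,4].argmax(); hd=np.argwhere(l==k)[:,::-1]
W=np.array([onz(wray(w,s,p),.057)[:2] for p in hd]);print(hd.min(0),hd.max(0),cv2.minAreaRect((W*1000).astype(np.float32)))
e=np.array([321.,hd[:,1].min()]); print('end',e,meet(wray(w,s,e),ray(T,(290.3,235))))
print('tip',meet(wray(w,s,(319.5,289)),ray(T,(299.1,175))))
c=w['image'][205:305,480:570,::-1]; cv2.imwrite('pics/c2.png',cv2.resize(c,None,fx=6,fy=6,interpolation=cv2.INTER_CUBIC))
E
```

```text
[138 137 136 135 133 106  45  57  73  74  74  71  72  69  51  31 110 103
 102 101  94 152 152]
[310 111] [332 209] ((445.07916259765625, 5.1130523681640625), (18.19647216796875, 86.0853500366211), 83.56533813476562)
end [321. 111.] (array([0.40288938, 0.00929799, 0.04227915]), np.float64(0.0016084388289623608))
tip (array([ 0.60118053, -0.01216639,  0.00926907]), np.float64(0.0014142469427987053))
```

View pics/c2.png

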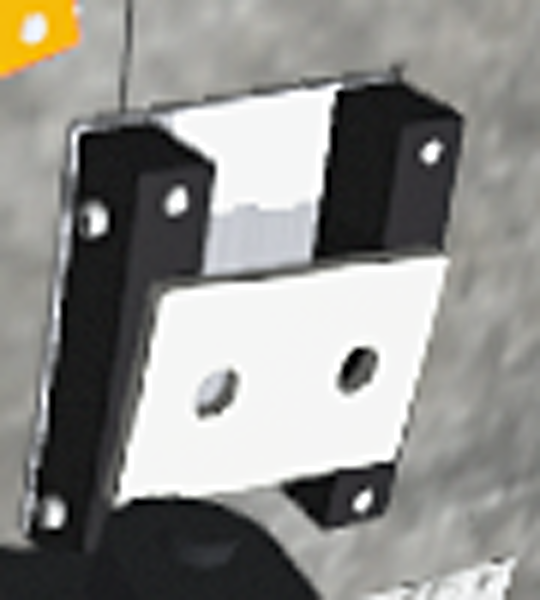

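The crop shows the plate with its two holes, lying slightly rotated on the rack. The rail screws are at crop (176,202), (430,150) and (364,500). The plate corners are at (160,292), (447,258), (400,465) and (115,500). Grasping the lifter, then computing the rack and plate poses.

servo_tool:
  increments:
    - [85,[6,0,-50],[0,0,-0.5]]
    - [85,[6,0,-100],[0,0,-0.5]]
    - [85,[6,0,-140],[0,0,-0.5]]
    - [85,[6,0,-150],[0,0,-0.5]]
    - [85,[6,0,-150],[0,0,-0.5]]
    - [10,[6,0,-150],[0,0,-0.5]]
    - [10,[6,0,-150],[0,0,-0.5]]
    - [10,[6,0,-150],[0,0,-0.5]]
    - [10,[6,0,-150],[0,0,-0.5]]
    - [10,[6,0,-150],[0,0,-0.5]]
    - [10,[6,0,-150],[0,0,-0.5]]
    - [10,[6,0,-150],[0,0,-0.5]]
  squeeze: 100

```text
time_s: 3.68
tcp_pos: [0.48, 0.0, 0.2003]
eef_rot: [[-0.994, 0.11, 0.001], [0.11, 0.994, 0.0], [-0.001, 0.0, -1.0]]
force: [-1.0, -0.2, 7.2]
opening: 0.0166
grip_force: 97.2
```

```bash
python3 - <<'E'
from h import *
D=pickle.load(open('d1.pkl','rb'));w,s=D['wrist'],D['state']
T=pickle.load(open('d0.pkl','rb'))['top']
f=lambda x,y:(480+x/6,205+y/6)
W=lambda l,z:np.array([onz(wray(w,s,f(*p)),z) for p in l])[:,:2].round(4)
P=W([(160,292),(447,258),(400,465),(115,500)],.036); print('plate w',P.tolist(),P.mean(0))
print('holes',W([(218,390),(358,367)],.036))
print('screws w',W([(176,202),(430,150),(364,500)],.03))
# top: crop 3.2 origin (145,150)
g=lambda x,y:(145+x/3.2,150+y/3.2)
V=lambda l,z:np.array([onz(ray(T,g(*p)),z) for p in l])[:,:2].round(4)
S=V([(200,33),(271,33),(196,117),(266,117)],.03); print('full screws t',S.tolist(),S.mean(0))
print('holes t',V([(214,71),(253,74)],.036))
S=V([(674,44),(740,43),(673,128),(740,128)],.03); print('empty screws t',S.tolist(),S.mean(0))
for a,b in (((176,202),(200+70*0+70.5,117)),):pass
print('height plate hole', meet(wray(w,s,f(218,390)),ray(T,g(253,74)))[0], meet(wray(w,s,f(358,367)),ray(T,g(214,71)))[0])
E
```

```text
plate w [[0.5728, 0.212], [0.5795, 0.293], [0.631, 0.2923], [0.6207, 0.2094]] [0.601    0.251675]
holes [[0.5988 0.2316]
 [0.6015 0.2714]]
screws w [[0.5568 0.2173]
 [0.5559 0.2874]
 [0.6431 0.2889]]
full screws t [[0.639, 0.2844], [0.6407, 0.2126], [0.5532, 0.2844], [0.5548, 0.214]] [0.596925 0.24885 ]
holes t [[0.5995 0.2671]
 [0.5974 0.2278]]
empty screws t [[0.639, -0.1958], [0.6416, -0.2626], [0.5533, -0.196], [0.5548, -0.2635]] [ 0.597175 -0.229475]
height plate hole [0.59608003 0.22737645 0.04080089] [0.59828068 0.2663111  0.0411733 ]
```

Gripped with an opening of 16.6 mm, close to the 18 mm handle. The full rack is at about (0.598,0.250) with yaw +1°. The plate is at (0.600,0.2505) with yaw -4° and its top at z≈0.04. The empty rack is at (0.597,-0.2295) with yaw +1°. Now lifting the lifter and carrying it to the full rack.

servo_tool:
  increments:
    - [10,[0,0,30],[0,0,0]]
    - [10,[0,0,70],[0,0,0]]
    - [10,[-10,40,100],[0,0,1]]
    - [10,[-25,90,100],[0,0,2]]
    - [10,[-40,140,100],[0,0,3]]
    - [10,[-52,190,100],[0,0,4]]
    - [10,[-62,235,100],[0,0,4.3]]
    - [10,[-65,257,100],[0,0,4.3]]
    - [10,[-65,257,80],[0,0,4.3]]
    - [10,[-65,257,50],[0,0,4.3]]
    - [10,[-65,257,25],[0,0,4.3]]
    - [10,[-65,257,14],[0,0,4.3]]
    - [10,[-65,257,14],[0,0,4.3]]
    - [10,[-65,257,14],[0,0,4.3]]
    - [10,[-65,257,14],[0,0,4.3]]
  squeeze: 110

```text
time_s: 5.55
tcp_pos: [0.4151, 0.2572, 0.2146]
eef_rot: [[-0.999, 0.035, 0.001], [0.035, 0.999, 0.001], [-0.001, 0.001, -1.0]]
force: [0.8, 0.3, -1.8]
opening: 0.0166
grip_force: 107.7
```

```bash
python3 - <<'E'
from rig import arm, read_camera
from h import *
s=arm.get_state(); w=read_camera('wrist'); t=read_camera('top'); sc=read_camera('scene')
pickle.dump(dict(state=s,wrist=w,top=t,scene=sc),open('d2.pkl','wb'))
a=w['image'][140:360,200:440,::-1]; b=sc['image'][160:260,130:300,::-1]
a=cv2.resize(a,(400,367)); b=cv2.resize(b,(400,235)); cv2.imwrite('pics/c3.png',np.hstack([cv2.copyMakeBorder(b,0,132,0,0,0),a]))
E
```

```text
(no output)
```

View pics/c3.png

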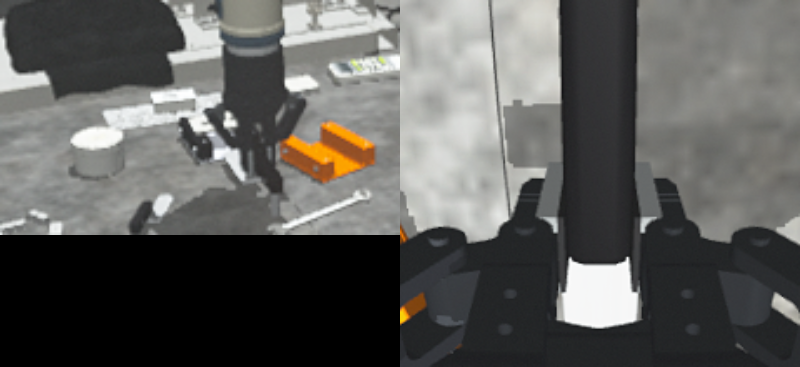

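The scene view shows the blade lined up in front of the rack channel and the handle straight between the pads. Sliding in under the plate in two stages.

servo_tool:
  increments:
    - [10,[12,-0.4,0],[0,0,0]]
    - [10,[26,-0.9,0],[0,0,0]]
    - [10,[40,-1.4,0],[0,0,0]]
    - [10,[54,-1.9,0],[0,0,0]]
    - [10,[60,-2.1,0],[0,0,0]]
    - [10,[60,-2.1,0],[0,0,0]]

```text
time_s: 6.45
tcp_pos: [0.4752, 0.2548, 0.2136]
eef_rot: [[-0.999, 0.036, -0.0], [0.036, 0.999, -0.0], [0.0, -0.0, -1.0]]
force: [-0.1, -0.6, -2.3]
opening: 0.0164
grip_force: 107.7
```

servo_tool:
  increments:
    - [10,[12,-0.4,0],[0,0,0]]
    - [10,[26,-0.9,0],[0,0,0]]
    - [10,[40,-1.4,0],[0,0,0]]
    - [10,[45,-1.6,0],[0,0,0]]
    - [10,[45,-1.6,0],[0,0,0]]
    - [10,[45,-1.6,0],[0,0,0]]

```text
time_s: 7.2
tcp_pos: [0.5194, 0.2532, 0.2135]
eef_rot: [[-0.999, 0.035, -0.001], [0.035, 0.999, -0.0], [0.001, -0.0, -1.0]]
force: [0.9, 0.2, -1.4]
opening: 0.016
grip_force: 107.7
```

```bash
python3 - <<'E'
from rig import arm, read_camera
from h import *
s=arm.get_state(); w=read_camera('wrist'); t=read_camera('top'); sc=read_camera('scene')
pickle.dump(dict(state=s,wrist=w,top=t,scene=sc),open('d3.pkl','wb'))
a=t['image'][140:220,180:270,::-1]; b=sc['image'][170:250,160:290,::-1]
a=cv2.resize(a,(390,347)); b=cv2.resize(b,(410,252)); cv2.imwrite('pics/c4.png',np.hstack([cv2.copyMakeBorder(b,0,95,0,0,0),a]))
E
```

```text
(no output)
```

View pics/c4.png

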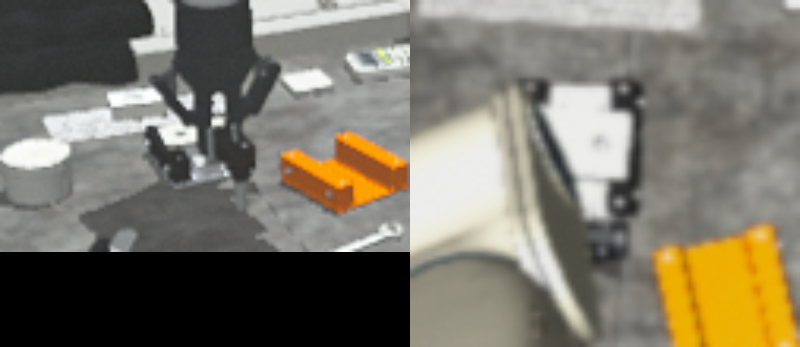

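The plate has not moved, the blade is in the channel, and there is no contact force. Lifting gently.

servo_tool:
  increments:
    - [10,[0,0,5],[0,0,0]]
    - [10,[0,0,9],[0,0,0]]
    - [10,[0,0,12],[0,0,0]]
    - [10,[0,0,15],[0,0,0]]
    - [10,[0,0,19],[0,0,0]]
    - [10,[0,0,25],[0,0,0]]
    - [10,[0,0,33],[0,0,0]]
    - [10,[0,0,43],[0,0,0]]
    - [10,[0,0,53],[0,0,0]]
    - [10,[0,0,60],[0,0,0]]
    - [10,[0,0,63],[0,0,0]]
    - [10,[0,0,63],[0,0,0]]
  squeeze: 120

```text
time_s: 8.85
tcp_pos: [0.5198, 0.2533, 0.2769]
eef_rot: [[-0.999, 0.035, 0.0], [0.035, 0.999, 0.0], [-0.0, 0.0, -1.0]]
force: [-0.3, -0.8, -4.2]
opening: 0.0162
grip_force: 117.3
```

```bash
python3 - <<'E'
from rig import arm, read_camera
from h import *
s=arm.get_state(); w=read_camera('wrist'); t=read_camera('top'); sc=read_camera('scene')
pickle.dump(dict(state=s,wrist=w,top=t,scene=sc),open('d4.pkl','wb'))
a=t['image'][130:220,180:270,::-1]; b=sc['image'][150:250,160:290,::-1]
a=cv2.resize(a,(350,350)); b=cv2.resize(b,(450,346)); cv2.imwrite('pics/c5.png',np.hstack([cv2.copyMakeBorder(b,0,4,0,0,0),a]))
E
```

```text
(no output)
```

View pics/c5.png

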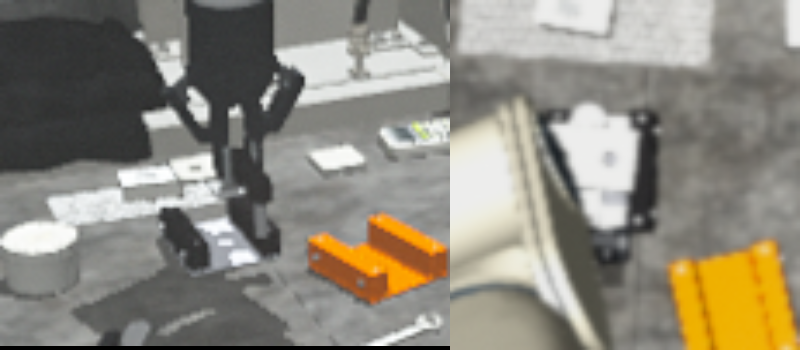

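The plate is now on the blade and clear of the rack: in the top view it stands level over the rails, and the force rose by about 2.4 N. Carrying it to the empty rack with a smooth ramp.

servo_tool:
  increments:
    - [10,[0,-4,0],[0,0,0]]
    - [10,[0,-13,0],[0,0,0.2]]
    - [10,[0,-27,0],[0,0,0.3]]
    - [10,[0,-47,0],[0,0,0.5]]
    - [10,[0,-73,0],[0,0,0.8]]
    - [10,[-1,-103,0],[0,0,1.1]]
    - [10,[-1,-136,0],[0,0,1.4]]
    - [10,[-1,-171,0],[0,0,1.8]]
    - [10,[-1,-207,0],[0,0,2.1]]
    - [10,[-1.5,-243,0],[0,0,2.5]]
    - [10,[-2,-279,0],[0,0,2.9]]
    - [10,[-2,-315,0],[0,0,3.2]]
    - [10,[-2,-350,0],[0,0,3.6]]
    - [10,[-2,-383,0],[0,0,3.9]]
    - [10,[-3,-413,0],[0,0,4.2]]
    - [10,[-3,-439,0],[0,0,4.5]]
    - [10,[-3,-459,0],[0,0,4.7]]
    - [10,[-3,-473,0],[0,0,4.9]]
    - [10,[-3,-482,0],[0,0,5]]
    - [10,[-3,-487,0],[0,0,5]]

```text
time_s: 11.5
tcp_pos: [0.5168, -0.2339, 0.2767]
eef_rot: [[-0.999, -0.052, -0.0], [-0.052, 0.999, 0.0], [0.0, 0.0, -1.0]]
force: [0.6, -0.2, -4.2]
opening: 0.0164
grip_force: 117.4
```

servo_tool:
  increments:
    - [10,[0,0,-1],[0,0,0]]
    - [10,[0,0,-1],[0,0,0]]
    - [10,[0,0,-1],[0,0,0]]

```text
time_s: 11.88
tcp_pos: [0.5168, -0.2332, 0.2757]
eef_rot: [[-0.999, -0.053, -0.0], [-0.053, 0.999, 0.0], [0.0, 0.0, -1.0]]
force: [0.2, -1.1, -3.3]
opening: 0.0166
grip_force: 117.4
```

```bash
python3 - <<'E'
from rig import arm, read_camera
from h import *
s=arm.get_state(); w=read_camera('wrist'); t=read_camera('top'); sc=read_camera('scene')
pickle.dump(dict(state=s,wrist=w,top=t,scene=sc),open('d5.pkl','wb'))
a=t['image'][145:215,325:405,::-1]
a=cv2.resize(a,(400,350),interpolation=cv2.INTER_CUBIC);b=cv2.resize(w['image'][150:400,160:480,::-1],(400,312)); cv2.imwrite('pics/c6.png',np.hstack([a,cv2.copyMakeBorder(b,0,38,0,0,0)]))
E
```

```text
(no output)
```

View pics/c6.png

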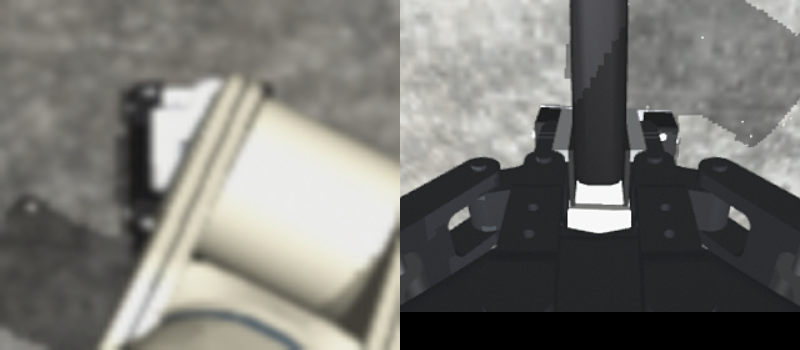

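The arm hides most of the rack in the top view, with only the left rail and some white visible. The wrist view shows a plate-edge step near (320,314). I'll check the numbers rather than use another picture.

```bash
python3 - <<'E'
from h import *
D=pickle.load(open('d5.pkl','rb'));w,s,t=D['wrist'],D['state'],D['top']
T0=pickle.load(open('d0.pkl','rb'))['top']
g=w['image'].max(2).astype(int)
print('col320',[(v,int(g[v,320])) for v in range(292,342,2)])
for v in (304,309,314,318): print(v,[onz(wray(w,s,(320,v)),z)[:2].round(3) for z in (.084,.079)])
print('row318',g[318,286:356:2])
for v in (308,318,326): print(v,g[v,290:352:2])
n=t['image'].max(2).astype(int);o=T0['image'].max(2).astype(int)
for v in range(162,194,3): print(v,'now',n[v,347:376],'\n   old',o[v,347:376])
for y in (-.1895,-.2695):
  P=np.array([[.572,y,.084],[.622,y,.084]]);print(cv2.projectPoints(P,t['rvec'],t['tvec'],t['mtx'],None)[0].round(1).tolist())
E
```

```text
col320 [(292, 47), (294, 47), (296, 43), (298, 132), (300, 250), (302, 247), (304, 247), (306, 247), (308, 247), (310, 247), (312, 251), (314, 109), (316, 116), (318, 231), (320, 248), (322, 247), (324, 247), (326, 247), (328, 247), (330, 247), (332, 247), (334, 248), (336, 225), (338, 38), (340, 35)]
304 [array([ 0.562, -0.23 ]), array([ 0.565, -0.23 ])]
309 [array([ 0.566, -0.23 ]), array([ 0.569, -0.23 ])]
314 [array([ 0.57, -0.23]), array([ 0.573, -0.23 ])]
318 [array([ 0.573, -0.23 ]), array([ 0.577, -0.229])]
row318 [ 40  37  41  50 188 253 252 252 253 254 254 255 254 254 253 252 244 231
 226 219 214 203 185 186 189 195 205 213 222 114  47  39  39  42  41]
308 [ 40  50  34  67  68 193 248 247 247 247 247 247 247 247 247 247 247 247
 247 247 247 247 247 249 153  69  63  34  48  39  40]
318 [ 41  50 188 253 252 252 253 254 254 255 254 254 253 252 244 231 226 219
 214 203 185 186 189 195 205 213 222 114  47  39  39]
326 [ 37  37 255 248 247 247 247 247 247 247 247 247 247 247 247 247 247 247
 247 247 247 247 247 247 247 247 248 255  38  37  39]
162 now [114 108 102  93  77  63  71
[... 2131 characters left out ...]
[123 114  90  77  54  50  49  49  50  77 162 230 239 239 239 239 239 239
 239 239 239 239 237 228 183 105  47  44  47]
189 now [126 115  86  66  45  56  99 136 124 105 149 203 217 198 163 180 213 219
 206 195 209 219 221 226 227 230 231 233 234] 
   old [131 120  89  67  48  62 101 138 119  94 163 230 238 239 239 239 239 239
 239 239 239 239 238 229 184 106  48  56  91]
192 now [ 96  96  87  77  58  33  34  56 108 174 214 215 191 161 188 214 210 186
 169 172 179 185 192 197 202 208 214 217 221] 
   old [151 142 116 104  90  83  84  80  74  99 166 218 229 229 227 227 227 227
 228 228 227 227 226 213 174 111  62  51  53]
[[[354.9, 181.9]], [[355.1, 166.0]]]
[[[380.5, 182.5]], [[380.7, 166.6]]]
```

The plate sits on the blade as predicted: edges at rows 166.5–181.5 and left edge at u=355, against a projected 355.0 and 166–182. Lowering it.

servo_tool:
  increments:
    - [10,[0,0,-4],[0,0,0]]
    - [10,[0,0,-11],[0,0,0]]
    - [10,[0,0,-20],[0,0,0]]
    - [10,[0,0,-29],[0,0,0]]
    - [10,[0,0,-37],[0,0,0]]
    - [10,[0,0,-42],[0,0,0]]
    - [10,[0,0,-45],[0,0,0]]
    - [10,[0,0,-47],[0,0,0]]
    - [10,[0,0,-49],[0,0,0]]
    - [10,[0,0,-51],[0,0,0]]
    - [10,[0,0,-53],[0,0,0]]
    - [10,[0,0,-56],[0,0,0]]
    - [10,[0,0,-60],[0,0,0]]
    - [10,[0,0,-62],[0,0,0]]
    - [10,[0,0,-62],[0,0,0]]
    - [10,[0,0,-62],[0,0,0]]

```text
time_s: 14.02
tcp_pos: [0.5169, -0.2337, 0.2137]
eef_rot: [[-0.999, -0.052, 0.0], [-0.052, 0.999, -0.0], [-0.0, -0.0, -1.0]]
force: [-0.1, -0.1, -1.8]
opening: 0.0161
grip_force: 117.5
```

```bash
python3 - <<'E'
from rig import arm, read_camera
from h import *
s=arm.get_state(); t=read_camera('top'); w=read_camera('wrist')
n=t['image'].max(2).astype(int)
for v in range(164,190,2): print(v,n[v,347:365])
for z in (.036,):
  P=np.array([[.572,-.1895,z],[.622,-.1895,z]]);print(cv2.projectPoints(P,t['rvec'],t['tvec'],t['mtx'],None)[0].round(1).tolist())
g=w['image'].max(2).astype(int);print(s['tcp_pos'],s['force'],[(v,int(g[v,320])) for v in range(292,342,2)])
E
```

```text
164 [115 101  75  53  41  46  58  76  78  79 153 224 234 234 232 230 226 223]
166 [112  98  79  77  73  53  46  43  46  73 155 225 235 232 229 229 232 232]
168 [109  95  72  54  44  45  47  59  78 101 165 225 228 216 216 231 230 208]
170 [111 109  95  64  38  44  66 140 211 226 230 233 234 233 232 229 203 154]
172 [115 114  98  63  38  44  70 152 224 235 234 235 235 234 229 200 140 151]
174 [120 117  98  61  38  43  71 153 224 235 234 235 233 226 195 144 157 188]
176 [123 122 104  64  39  45  73 154 224 234 234 228 205 166 125 142 174 196]
178 [120 111  82  52  36  45  73 154 225 234 233 220 168 126 143 173 197 189]
180 [113 107  78  56  39  45  73 154 224 233 222 176 126 139 168 196 189 157]
182 [114 104  74  53  39  46  74 154 221 221 173 119 128 164 195 191 161 155]
184 [109 102  75  50  40  46  63 116 162 145 110 124 158 195 199 176 156 188]
186 [116 108  87  73  51  47  47  48  58  83 114 149 192 199 175 149 175 200]
188 [128 116  94  86  62  50  51  57  76 102 142 188 197 176 148 172 199 206]
[[[353.6, 183.9]], [[353.8, 168.6]]]
[ 0.5168553  -0.23371093  0.21374067] [-0.14911392 -0.14495635 -1.78276771] [(292, 50), (294, 50), (296, 45), (298, 133), (300, 250), (302, 247), (304, 247), (306, 247), (308, 247), (310, 247), (312, 248), (314, 214), (316, 215), (318, 214), (320, 214), (322, 214), (324, 218), (326, 124), (328, 120), (330, 126), (332, 249), (334, 248), (336, 229), (338, 39), (340, 39)]
```

The plate is resting on the rails at the planned spot: rows 169–184, left edge at about 354. Drawing the lifter out, then raising it. I'll lay it down where it started, since the ruler is in front of this rack.

servo_tool:
  increments:
    - [10,[-5,-0.3,0],[0,0,0]]
    - [10,[-15,-0.8,0],[0,0,0]]
    - [10,[-30,-1.6,0],[0,0,0]]
    - [10,[-45,-2.4,0],[0,0,0]]
    - [10,[-60,-3.1,0],[0,0,0]]
    - [10,[-75,-3.9,0],[0,0,0]]
    - [10,[-90,-4.7,0],[0,0,0]]
    - [10,[-103,-5.4,0],[0,0,0]]
    - [10,[-108,-5.6,0],[0,0,0]]
    - [10,[-108,-5.6,5],[0,0,0]]
    - [10,[-108,-5.6,25],[0,0,0]]
    - [10,[-108,-5.6,55],[0,0,0]]
    - [10,[-108,-5.6,80],[0,0,0]]
    - [10,[-108,-5.6,86],[0,0,0]]

```text
time_s: 15.88
tcp_pos: [0.4097, -0.2396, 0.3014]
eef_rot: [[-0.999, -0.052, 0.003], [-0.052, 0.999, -0.002], [-0.003, -0.002, -1.0]]
force: [-0.5, 0.4, -2.3]
opening: 0.0165
grip_force: 117.5
```

servo_tool:
  increments:
    - [10,[10,30,0],[0,0,-1]]
    - [10,[22,75,0],[0,0,-3]]
    - [10,[36,120,0],[0,0,-5]]
    - [10,[50,165,0],[0,0,-7]]
    - [10,[62,210,0],[0,0,-8]]
    - [10,[70,236,0],[0,0,-9]]
    - [10,[71,240,-20],[0,0,-9.3]]
    - [10,[71,240,-50],[0,0,-9.3]]
    - [10,[71,240,-75],[0,0,-9.3]]
    - [10,[71,240,-90],[0,0,-9.3]]
    - [10,[71,240,-95],[0,0,-9.3]]
    - [10,[71,240,-97],[0,0,-9.3]]
    - [10,[71,240,-99],[0,0,-9.3]]
    - [10,[71,240,-99],[0,0,-9.3]]
    - [10,[71,240,-99],[0,0,-9.3]]

```text
time_s: 17.75
tcp_pos: [0.4799, 0.0007, 0.2011]
eef_rot: [[-0.994, 0.11, 0.001], [0.11, 0.994, -0.0], [-0.001, 0.0, -1.0]]
force: [-0.1, 0.7, -1.5]
opening: 0.0162
grip_force: 117.7
```

servo_tool:
  increments:
    - [10,[0,0,-0.5],[0,0,0]]
    - [10,[0,0,-1],[0,0,0]]
    - [10,[0,0,-1],[0,0,0]]
    - [10,[0,0,-1],[0,0,0]]

```text
time_s: 18.25
tcp_pos: [0.48, 0.0007, 0.2004]
eef_rot: [[-0.994, 0.11, 0.001], [0.11, 0.994, -0.0], [-0.001, 0.0, -1.0]]
force: [-2.1, -0.1, 7.2]
opening: 0.0166
grip_force: 119.5
```

It is on the bench, with the force up to +7 N. Releasing and backing up.

servo_tool:
  increments:
    - [85,[0,0,0],[0,0,0]]
    - [85,[0,0,0],[0,0,0]]
    - [85,[0,0,0],[0,0,0]]
    - [85,[0,0,0],[0,0,0]]
    - [85,[0,0,0],[0,0,0]]
    - [85,[0,0,0],[0,0,0]]
    - [85,[0,0,20],[0,0,0]]
    - [85,[0,0,70],[0,0,0]]
    - [85,[-10,30,120],[0,0,0]]
    - [85,[-30,80,150],[0,0,0]]
    - [85,[-60,130,150],[0,0,0]]
    - [85,[-80,180,150],[0,0,0]]
    - [85,[-80,240,150],[0,0,0]]
    - [85,[-80,280,150],[0,0,0]]
    - [85,[-80,280,150],[0,0,0]]
    - [85,[-80,280,150],[0,0,0]]

```text
time_s: 20.25
tcp_pos: [0.3994, 0.2803, 0.3494]
eef_rot: [[-0.994, 0.109, -0.001], [0.109, 0.994, -0.001], [0.001, -0.001, -1.0]]
force: [0.1, -0.5, -0.3]
opening: 0.0851
grip_force: 0.0
```

```bash
python3 - <<'E'
from rig import arm, read_camera
from h import *
t=read_camera('top'); sc=read_camera('scene')
a=cv2.resize(t['image'][150:250,275:400,::-1],(500,400),interpolation=cv2.INTER_CUBIC)
b=cv2.resize(sc['image'][150:250,290:375,::-1],(300,353),interpolation=cv2.INTER_CUBIC)
cv2.imwrite('pics/c7.png',np.hstack([a,cv2.copyMakeBorder(b,0,47,0,0,0)]))
E
```

```text
(no output)
```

View pics/c7.png

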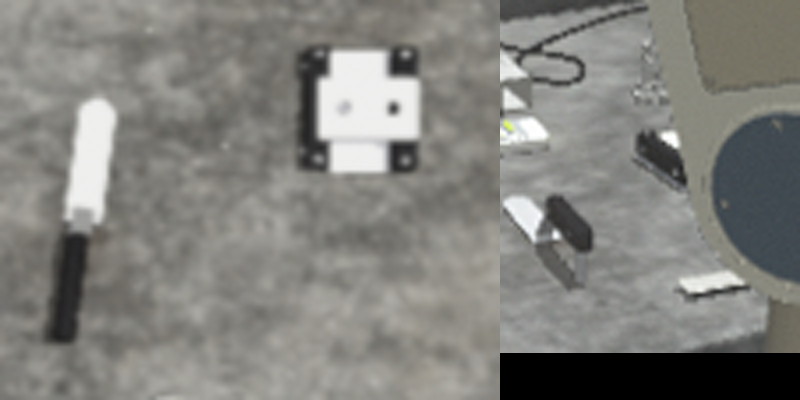

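The last view shows the plate flat and square on the empty rack. It is about 4–5 mm off across the channel and 1 mm along it, both inside tolerance. The lifter lies flat and clear of both racks.

```bash
python3 -c "
from rig import job
print(job.job_done())"
```

```text
the job is handed in; nothing more can be done
None
```

The job is handed in, with no verdict returned: the drilled plate lies square on the empty rack, about 5 mm off centre across the channel and 1 mm along it, and the lifter lies flat on the bench clear of both racks (about 20 s used).

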